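Clear the used culture dishes off the discard station

TASK

Pull the stiff slide gate of the discard station open until its green band begins to show on the outer side of the end wall, but none of the red stripe behind it has come out there. Then take the scraper block and use it to push every used culture dish off the deck into the chute; they are contaminated, so do not touch them with the arm or gripper. When all are in, stand the scraper upright on its stand again and push the gate fully home, leaving the bottle, tube rack and clean dishes where they are.

Things in the scene. Friction and masses are not known exactly. Their poses are not given: they have to be found in the camera images.
- station: Discard station: fixed white box, metal deck on top. Origin on the table, z up. In its own frame (mm): level deck at height 110, x -110 to 110, y -166 to 100; low steel walls 8 thick, tops at height 136, along both x sides (from y -174 to 209) and across the y = -166 end. Beyond y = 100 is the chute mouth (to y = 200), closed by the slide gate level with the deck.
- deck_edge (a point): Middle of the deck's edge at the chute mouth, at deck height: station x = 0, y = 100 mm, height 110 mm. Axes as the station's. The deck lies on its -y side, the mouth on its +y side.
- end_wall (a point): Middle of the top of the end wall, a bar across the mouth's far side: station y 200 to 210 mm, top at height 136 mm. The gate slides out below it along the station's +y. Axes as the station's.
- gate (a joint): How far the slide gate is open, m: 0 fully home, growing as it is pulled along the station's +y, stop at 0.115. At v the mouth is open from station y = 0.100 to 0.100 + v. The green band across the gate begins to come out past the end wall's outer face at 0.082, the red stripe behind it at 0.102. Stiff: about 9 N to slide, stays where left. May start up to 20 mm ajar.
- gate_handle (a point): Top centre of the gate's red handle, an upright bar on the gate's outer end, 80 (station x) x 16 (station y) mm, from the gate plate (top at height 109) up to height 161. With the gate home it is at station y = 275 mm, 65 mm outside the end wall. Grip it from above across its 16 mm thickness. Axes as the station's.
- chute (a point): Centre of the chute's inner floor, 6 mm above the table, at station y = 150 mm. Inside, the chute is 220 (x) x 100 (y) mm and 97 mm deep below the gate. Axes as the station's.
- scraper: Scraper block, loose, about 160 g. Origin at the centre of its underside, z up. Blue base 90 (x) x 28 (y) x 26 (z) mm with flat long faces, and on it a white grip 60 (x) x 20 (y) mm reaching to 86 mm above the underside. Grip it from above across the 20 mm thickness.
- stand: Fixed grey block beside the station's y = -166 end, 170 (x) x 80 (y) x 100 (z) mm, origin at the centre of its underside: the stand on which the scraper begins.
- stand_top (a point): Centre of the stand's top face, 100 mm above the table; axes as the stand's.
- bottle: Clear bottle with blue cap, 72 mm across, 150 mm tall, behind the station. Origin at centre of underside. Leave alone.
- tube_rack: Blue tube rack with capped tubes, 70 x 160 mm, 114 mm tall, behind the station. Origin at centre of underside. Leave alone.
- dish_stack: Stack of clean dishes, 90 mm across, 75 mm tall, on the robot's left. Origin at centre of underside. Leave alone.
- dish1: Used culture dish, a flat disc 60 mm across and 14 mm thick, 30 g, lying on the deck at the start; origin at the centre of its underside. May be absent.
- dish2: Used culture dish, a flat disc 60 mm across and 14 mm thick, 30 g, lying on the deck at the start; origin at the centre of its underside. May be absent.
- dish3: Used culture dish, a flat disc 60 mm across and 14 mm thick, 30 g, lying on the deck at the start; origin at the centre of its underside. May be absent.
- dish4: Used culture dish, a flat disc 60 mm across and 14 mm thick, 30 g, lying on the deck at the start; origin at the centre of its underside. May be absent.
- dish5: Used culture dish, a flat disc 60 mm across and 14 mm thick, 30 g, lying on the deck at the start; origin at the centre of its underside. May be absent.
- dish6: Used culture dish, a flat disc 60 mm across and 14 mm thick, 30 g, lying on the deck at the start; origin at the centre of its underside. May be absent.
There are look-alikes about, which are no part of the job. What is shaped like the scraper but black or brown is not meant. What is shaped like the dish2 but purple is not meant.

How it is judged:
On the way, in this order (a step that is already met when the one before it is completed fails the run):
1. the gate stands open with green showing outside the end wall and no red (80 to 103 mm) (value of joint gate between 0.08 and 0.103 m), for 0.5 s.
2. every dish that is present lies in the chute (x of dish1 in the frame of chute between -0.115 and 0.115 m and y of dish1 in the frame of chute between -0.06 and 0.06 m and z of dish1 in the frame of chute between -0.01 and 0.085 m and x of dish2 in the frame of chute between -0.115 and 0.115 m and y of dish2 in the frame of chute between -0.06 and 0.06 m and z of dish2 in the frame of chute between -0.01 and 0.085 m and x of dish3 in the frame of chute between -0.115 and 0.115 m and y of dish3 in the frame of chute between -0.06 and 0.06 m and z of dish3 in the frame of chute between -0.01 and 0.085 m and x of dish4 in the frame of chute between -0.115 and 0.115 m and y of dish4 in the frame of chute between -0.06 and 0.06 m and z of dish4 in the frame of chute between -0.01 and 0.085 m and x of dish5 in the frame of chute between -0.115 and 0.115 m and y of dish5 in the frame of chute between -0.06 and 0.06 m and z of dish5 in the frame of chute between -0.01 and 0.085 m and x of dish6 in the frame of chute between -0.115 and 0.115 m and y of dish6 in the frame of chute between -0.06 and 0.06 m and z of dish6 in the frame of chute between -0.01 and 0.085 m), for 0.3 s.
At the end, for the whole second after the job is handed in: Every dish present lies in the chute, the gate is home to within 6 mm, and the scraper stands upright (within about 7 degrees) and still on its stand, its centre within 45 mm of the stand's centre (all of step 2 and value of joint gate below 0.006 m and horizontal distance between scraper and stand_top below 0.045 m and z of scraper in the frame of stand_top between -0.006 and 0.008 m and angle between scraper's own z axis and vertical below 0.12 rad and linear speed of scraper below 0.02 m/s); the robot touches nothing.
It fails at once if the gate is pulled well past the green band (more than 107 mm) (value of joint gate above 0.107 m).
It fails at once if the arm or gripper touches a used dish (contact force between any of the fingers, the arm and dish1 above 0.5 N or contact force between any of the fingers, the arm and dish2 above 0.5 N or contact force between any of the fingers, the arm and dish3 above 0.5 N or contact force between any of the fingers, the arm and dish4 above 0.5 N or contact force between any of the fingers, the arm and dish5 above 0.5 N or contact force between any of the fingers, the arm and dish6 above 0.5 N).
It fails at once if the media bottle is displaced by more than 20 mm (distance of bottle from where it was at the start of the episode above 0.02 m).
It fails at once if the tube rack is displaced by more than 20 mm (distance of tube_rack from where it was at the start of the episode above 0.02 m).
It fails at once if the stack of clean dishes is displaced by more than 20 mm (distance of dish_stack from where it was at the start of the episode above 0.02 m).
Of dish1, dish2, dish3, dish4, dish5, dish6 only 3 to 6 are there at a start; the rules pass over those that are not, and their reading is None.
At some moment in a run one of dish1, dish2, dish3, dish4, dish5, dish6 may be knocked a few centimetres aside while the robot is not near it.
Once in a run the grip may slacken for a moment while it holds something.
It also fails if it takes over 192 s, if anything falls off the work surface, if the arm or the gripper's body presses on something with over 40 N, if the wrist force passes 120 N, or if a joint passes its speed limit or range.

ROBOT

A 7-joint arm with a two-finger parallel gripper is mounted at the origin on the work surface. World frame = base frame: x ahead of the robot, y to its left, z up, the work surface at z = 0. Lengths are in m, angles in rad, forces in N, time in s.
With the tool pointing down it reaches from about 0.35 to 0.9 m from the base axis. Payload 7.2 kg.
Tool frame: the origin (TCP) lies at the very end of the fingers, on their centre line; the grasp point (between the pads) lies 19 mm behind it (env.grip_point_offset is the distance from the TCP to the grasp point, in m); x points along the fingers, y is the direction in which the jaws open and shut, and the axes are right-handed (so a half turn about x gives the same grasp; the last joint's range is limited). The gripper opens to 85 mm and grips with 20 to 120 N. Pads are 22 mm wide; open, the fingers measure 114 mm over their backs; the gripper's body (76 mm by 85 mm) begins 54 mm behind the grasp point. The pads swing forward as they close: fully open they stand 13 mm farther back than shut.
Start: joints at [-1.285, 0.411, -0.013, 1.596, 0.006, 1.134, -0.082], TCP at [0.217, 0.586, 0.231] pointing down, gripper open.
Joint ranges: [-2.95, 2.95], [-0.29, 1.99], [-1.47, 1.44], [0.14, 2.54], [-1.03, 4.17], [0.13, 1.85], [-2.86, 2.86]. Speed limits (rad/s): [2.39, 2.39, 3.01, 3.01, 3.14, 3.14, 3.14].

INTERFACE

Orientations are given as [roll, pitch, yaw] about the fixed x, y, z axes, in that order (R = Rz(yaw) Ry(pitch) Rx(roll)).
In Python, from bench import status, eyes, workorder, env gives the robot as it stands.
- The arm moves only by the shell command python3 -m jog 'ROWS' [OPENING] [FORCE]. ROWS is text: rows parted by semicolons, each of 4 numbers parted by spaces: the shift along the tool's x, y, z each as a share of 0.5 m, from -1 to 1, then the turn about the tool's x as a share of 180 degrees, from -1 to 1. A call has 1 to 8 rows; each row is the pose to reach, as a shift and turn from the pose commanded when the call began, along the tool's axes at that moment, turning the shorter way round; what a row does not reach only later rows make up. A row lasts 1/8 s, in which the tool goes at most 62.5 mm and 10.7 degrees, less where a joint would pass 70% of its speed; a pose out of reach is approached as far as the arm can. A call with a number of a shift or a turn outside -1 to 1 is refused whole. A call with a gripper value outside its range is refused whole. OPENING is the closure, from -1 (fully open) to 1 (shut), set as the call begins (- or left out, the last holds). The fingers move at their own pace and stop on an object; FORCE is the grip in N (left out, the last holds). Time passes only in rows, so rows that repeat a pose let the fingers close. It gives the time, the measured TCP pose, the force and the opening at its end, in the units of the state.
- status.state(): the state, without advancing time (a new reading comes with each control period).
- eyes.snapshot(name): name is "scene" or "top" or "wrist"; returns a dict with "image" (480x640x3 uint8, blue, green, red), "depth" (480x640 float32, m along the optical axis (not along the pixel's ray), 0 where there is no reading), "vertical_fov" (degrees; the focal length in pixels is half the picture's height over the tangent of half this angle, whatever the lens; pixels are square), "cx", "cy" (the principal point, pixels), "R" (3x3) and "t" (3): a world point X has camera coordinates R X + t. Camera axes: x right, y down, z forward; pixel columns grow to the right and rows downward; lengths in m; the calibration is good to about 2 mm. A picture is of the moment at which its call begins.
- workorder.close_job(): hands the job in, once; it reports no verdict.
Trained networks look in a picture, given as the dict that the camera call returned (one of the last four; its "shot" number tells which), for a name from the list of things; names that differ only in an ending like _2 or _b are one class to them, and where a whole thing is asked for, a point or a joint stands for the part that bears it (a point fixed in the world has none). Each returns a list of dicts, best first, with "conf" (0 to 1); they miss things now and then, are a little off and sometimes report something else, mostly with a low value. They report only what shows in the picture. A call takes as long as a camera call. They do not tell look-alikes from the thing itself.
- eyes.spot_in(picture, thing): "location" ([column, row] in pixels, amid what is visible of it).
- eyes.cut_out(picture, thing): "region" (480x640 bool, what is visible of it) and "location" ([column, row] in pixels, amid what is visible of it).
- eyes.mark_of(picture, thing): "location" ([column, row] in pixels: a listed point, or the origin of a listed thing).
The state is a dict: "t": time; "joint_positions": joint angles; "dq": joint speeds; "effort": joint torques, N m; "eef_pos": TCP position; "ee_rot": TCP orientation; "wrist_force": force on the tool from outside, world axes, zero at the start; "torque": the same for the moment, N m; "opening": opening from 0.0 (shut) to 1.0 (fully open).
Only numpy, scipy, OpenCV 4.12 (cv2) and the standard library are available. Lean on these libraries where they do the work, as an engineer would, in place of code of your own. Each camera call takes 0.05 s, during which the arm holds its last target. There are 200 camera calls.

## Working session

There is one attempt and no reset: what is moved stays moved. The work goes in short steps, Python scripts to look and compute and a shell command to move; the robot and the scene stay as the last step left them, time stands still between calls to the robot, and variables do not carry over. Pictures are saved under pics/ and viewed, about 12 in all and at most 16, crops included, and the job is handed in when it is done.

```bash
ls; mkdir -p pics; cat > h.py <<'E'
import numpy as np,cv2
from bench import status,eyes,workorder,env
def foc(p): return 240/np.tan(np.radians(p["vertical_fov"])/2)
def ray(p,uv,z):
    f=foc(p);d=np.array([(uv[0]-p["cx"])/f,(uv[1]-p["cy"])/f,1.]);R=np.array(p["R"]);t=np.array(p["t"])
    c=-R.T@t;w=R.T@d;return c+w*(z-c[2])/w[2]
def cloud(p):
    f=foc(p);v,u=np.mgrid[:480,:640];d=p["depth"];X=np.stack([(u-p["cx"])/f*d,(v-p["cy"])/f*d,d],-1)
    return (X-np.array(p["t"]))@np.array(p["R"])
def pix(p,X):
    c=np.array(p["R"])@X+np.array(p["t"]);f=foc(p);return np.array([p["cx"]+f*c[0]/c[2],p["cy"]+f*c[1]/c[2]])
E
python3 - <<'E'
from h import *
print(status.state())
for n in("scene","top"):
    p=eyes.snapshot(n);cv2.imwrite(f"pics/{n}1.png",p["image"]);C=cloud(p)
    print(n,p["vertical_fov"],-np.array(p["R"]).T@p["t"])
    for th in["station","deck_edge","end_wall","gate_handle","chute","scraper","stand","stand_top","bottle","tube_rack","dish_stack","dish1"]:
        for r in eyes.mark_of(p,th)[:7]:
            u,v=np.round(r["location"]).astype(int)
            print(th,round(r["conf"],2),u,v,C[min(v,479),min(u,639)].round(3))
E
```

```text
pics
{'t': 0.0, 'joint_positions': array([-1.2851892 ,  0.41192776, -0.01272376,  1.59706496,  0.00559255,
        1.1343395 , -0.08219784]), 'dq': array([ 0.00051846,  0.00108334, -0.00079533, -0.00011804,  0.00026858,
       -0.00071743,  0.00065188]), 'effort': array([ 1.38048636e-03, -6.00644231e+01,  6.83547668e-01, -2.99413347e+01,
        1.40162438e-02,  1.07194955e-02, -2.42225900e-05]), 'eef_pos': array([0.21639589, 0.58578507, 0.23042711]), 'ee_rot': array([-1.50616981,  1.56909228, -1.85994243]), 'wrist_force': array([-0.08374159,  0.19181197, -0.24632648]), 'torque': array([-0.03372644,  0.04793902, -0.054418  ]), 'opening': 0.9995117703367795}
scene 51.947568910056745 [ 1.1718121  -0.48381616  0.90818191]
station 0.84 279 302 [ 0.628 -0.089  0.128]
station 0.31 171 317 [ 0.515 -0.275  0.131]
deck_edge 0.67 314 252 [0.474 0.148 0.01 ]
deck_edge 0.23 261 283 [ 0.558 -0.082  0.124]
end_wall 0.9 345 223 [0.549 0.181 0.138]
end_wall 0.46 324 274 [0.629 0.037 0.123]
gate_handle 0.75 370 204 [0.558 0.257 0.162]
chute 0.88 325 272 [0.617 0.052 0.111]
chute 0.65 314 253 [0.473 0
[... 1206 characters left out ...]
81 -0.248  0.103]
stand_top 0.9 450 268 [ 0.495 -0.266  0.147]
stand_top 0.52 440 277 [ 0.479 -0.249  0.098]
bottle 0.98 419 181 [ 0.745 -0.208  0.096]
bottle 0.24 353 260 [ 0.527 -0.019  0.11 ]
tube_rack 0.96 336 176 [0.777 0.017 0.053]
tube_rack 0.49 338 276 [0.484 0.022 0.124]
dish_stack 0.62 162 294 [0.452 0.492 0.074]
dish_stack 0.43 369 226 [ 0.615 -0.064  0.126]
dish_stack 0.23 336 278 [0.478 0.028 0.126]
dish1 0.89 334 251 [0.55  0.031 0.127]
dish1 0.85 340 227 [0.614 0.013 0.125]
dish1 0.81 334 277 [0.48  0.033 0.132]
dish1 0.76 373 254 [ 0.54  -0.071  0.127]
dish1 0.67 367 227 [ 0.613 -0.058  0.124]
dish1 0.62 369 279 [ 0.474 -0.058  0.128]
dish1 0.59 382 331 [ 0.345 -0.099  0.01 ]
```

View pics/top1.png

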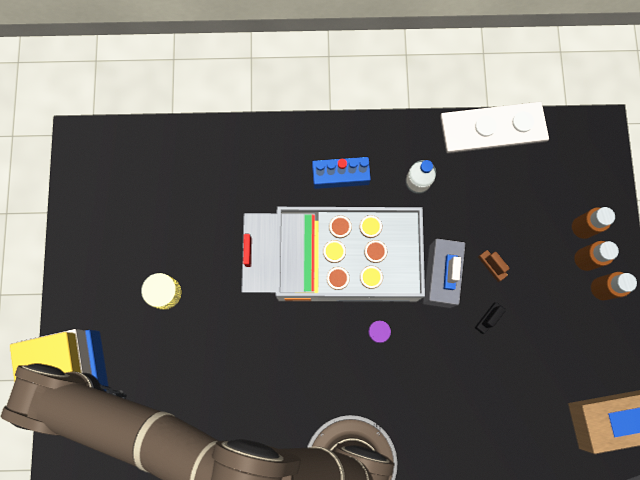

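View pics/scene1.png

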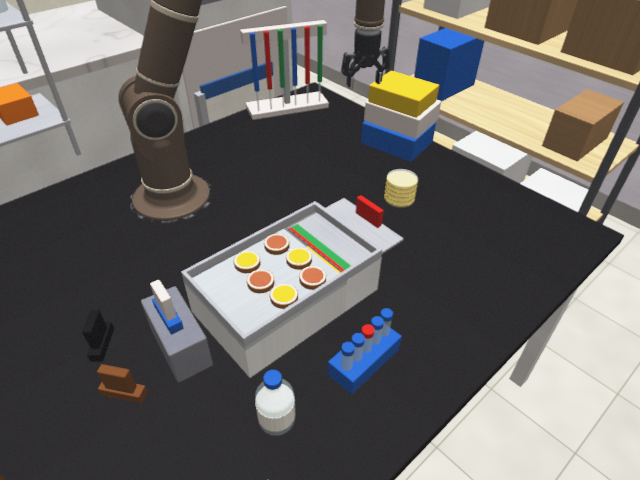

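```bash
python3 - <<'E'
from h import *
from scipy.spatial.transform import Rotation as Ro
s=status.state();print(Ro.from_euler('xyz',s["ee_rot"]).as_matrix().round(3))
p=eyes.snapshot("top");C=cloud(p);img=p["image"].astype(int);B,G,Rr=img[...,0],img[...,1],img[...,2]
reg=(C[...,0]>.38)&(C[...,0]<.72)&(C[...,1]>-.23)&(C[...,1]<.22)
m=reg&(abs(C[...,2]-.136)<.006)
def rect(P):
    (c,wh,a)=cv2.minAreaRect((P[:,:2]*1000).astype(np.float32));return np.round(c,1),np.round(wh,1),round(a,2),len(P)
print("walls",rect(C[m]))
red=(Rr>150)&(G<60)&(B<60)&(C[...,1]>.2)&(C[...,1]<.35)&(C[...,2]>.15);print("handle",rect(C[red]),C[red].mean(0).round(4))
st=(C[...,0]>.38)&(C[...,0]<.62)&(C[...,1]>-.35)&(C[...,1]<-.18)
print("standtop",rect(C[st&(abs(C[...,2]-.1)<.006)]))
g=st&(C[...,2]>.178);print("griptop",rect(C[g]),C[g].mean(0))
b=st&(abs(C[...,2]-.126)<.005);print("base",rect(C[b]),C[b].mean(0))
r=eyes.cut_out(p,"dish1")
for d in r: 
    if d["conf"]>.4: print("dish",ray(p,d["location"],.124).round(3),d["conf"])
E
```

```text
[[ 0.     0.346  0.938]
 [-0.     0.938 -0.346]
 [-1.    -0.     0.   ]]
walls (array([548.5, -10.3]), array([384.9, 237.4]), 88.67, 1601)
handle (array([552.7, 251.6]), array([ 9.8, 74.3]), 80.31, 23) [0.5596 0.2508 0.1609]
standtop (array([ 512.7, -240. ]), array([144. , 195.5]), 80.55, 1306)
griptop (array([ 490.2, -273.5]), array([22. , 60.9]), 81.99, 194) [ 0.48939866 -0.27251378  0.18612267]
base (array([ 521.2, -241.6]), array([ 99.8, 192.9]), 87.78, 182) [ 0.49987393 -0.24180333  0.12645802]
dish [ 0.621 -0.064  0.124] 0.93
dish [ 0.482 -0.066  0.124] 0.9
dish [0.474 0.023 0.124] 0.79
dish [0.551 0.031 0.124] 0.78
dish [0.617 0.01  0.124] 0.75
dish [ 0.344 -0.084  0.124] 0.69
dish [ 0.543 -0.08   0.124] 0.57
```

```bash
python3 - <<'E'
from h import *
def rect(P):
    (c,wh,a)=cv2.minAreaRect((P[:,:2]*1000).astype(np.float32));return np.round(c,1),np.round(wh,1),round(a,2),len(P)
O=np.array([.5481,-.0283]);a=np.radians(-1.33)
M=np.array([[np.cos(a),-np.sin(a)],[np.sin(a),np.cos(a)]])
outs=[]
for n in("top","scene"):
    p=eyes.snapshot(n);C=cloud(p);img=p["image"];hsv=cv2.cvtColor(img,cv2.COLOR_BGR2HSV).astype(int)
    S=(C[...,:2]-O)@M
    reg=(C[...,0]>.38)&(C[...,0]<.72)&(C[...,1]>-.23)&(C[...,1]<.22)
    print(n,"walls",rect(C[reg&(abs(C[...,2]-.136)<.006)]))
    near=(abs(S[...,0])<.1)&(C[...,2]>.1)
    grn=near&(abs(hsv[...,0]-65)<18)&(hsv[...,1]>100);v,u=np.where(grn)
    Y=np.array([((ray(p,(i,j),.109)[:2]-O)@M) for i,j in zip(u,v)]);print("green y",np.percentile(Y[:,1],[2,10,50,90,98]).round(4),len(Y))
    red=near&((hsv[...,0]<8)|(hsv[...,0]>172))&(hsv[...,1]>150)&(S[...,1]>.23)
    Q=S[red];z=C[red][:,2];print("handle S",Q.min(0),Q.max(0),Q[z>.155].mean(0),len(Q))
    out=img.copy()
    def dr(pts,z,col):
        q=[pix(p,np.array([*(O+M@np.array(t)),z])) for t in np.array(pts)/1000]
        cv2.polylines(out,[np.round(np.array(q)*16).astype(np.int32)],True,col,1,cv2.LINE_AA,4)
    dr([(-118,-174),(118,-174),(118,210),(-118,210)],.136,(255,0,255))
    dr([(-110,-166),(110,-166),(110,100),(-110,100)],.110,(255,255,0))
    dr([(-40,267),(40,267),(40,283),(-40,283)],.161,(255,255,0))
    c=out[180:330,200:500] if n=="top" else out[180:380,110:420]
    outs.append(cv2.resize(c,(760,int(760*c.shape[0]/c.shape[1])),interpolation=cv2.INTER_CUBIC))
    # stand & scraper
    st=(C[...,0]>.38)&(C[...,0]<.60)&(C[...,1]>-.36)&(S[...,1]<-.182)
    print("standtop",rect(C[st&(abs(C[...,2]-.1)<.006)]))
    g=st&(C[...,2]>.178);print("griptop",rect(C[g]),C[g].mean(0))
    b=st&(hsv[...,0]>95)&(hsv[...,0]<125)&(hsv[...,1]>120);print("base",rect(C[b]),np.percentile(C[b][:,2],[5,50,95]))
o=np.vstack(outs);cv2.imwrite("pics/ov.png",cv2.resize(o,None,fx=.67,fy=.67))
print(o.shape)
E
```

```text
top walls (array([548.4, -10. ]), array([384.6, 237. ]), 88.61, 1600)
green y [0.122  0.1224 0.1299 0.1358 0.1379] 471
handle S [-0.03978624  0.2767248 ] [0.03934468 0.29970866] [-0.00127163  0.2850322 ] 220
standtop (array([ 495.4, -269.2]), array([ 81.3, 170.5]), 80.26, 1252)
griptop (array([ 490. , -273.3]), array([21.6, 61. ]), 83.84, 192) [ 0.48925363 -0.27245422  0.18605908]
base (array([ 490.2, -272.2]), array([28.5, 91.1]), 81.31, 189) [0.1086067  0.1242402  0.13250932]
scene walls (array([545.8,  -7.4]), array([387.1, 241. ]), 88.36, 2380)
green y [0.1235 0.1249 0.1319 0.139  0.1404] 403
handle S [-0.04155812  0.27554845] [0.04068791 0.29669027] [0.00288455 0.2845473 ] 510
standtop (array([ 494.6, -267.6]), array([ 80.2, 172.3]), 80.54, 1869)
griptop (array([ 488.7, -271.8]), array([20.2, 62.8]), 81.86, 271) [ 0.49186275 -0.27296915  0.1863765 ]
base (array([ 489.7, -272.6]), array([27.8, 89.6]), 83.0, 295) [0.10628768 0.12587288 0.12952336]
(870, 760, 3)
```

View pics/ov.png

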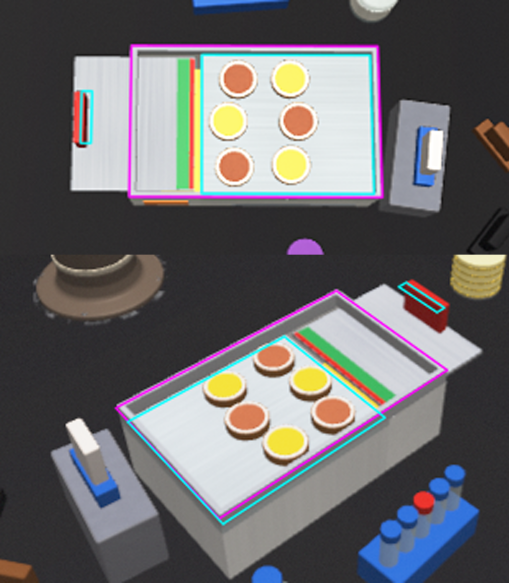

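```bash
cat >> h.py <<'E'
from scipy.spatial.transform import Rotation as Ro
O=np.array([.5483,-.0282]);YAW=-1.4;a=np.radians(YAW)
M=np.array([[np.cos(a),-np.sin(a)],[np.sin(a),np.cos(a)]])
def S2W(x,y): return O+M@np.array([x,y])
def W2S(w): return (np.array(w)[:2]-O)@M
def go(xyz,yang=None,s=None):
    """shares from current pose to TCP target xyz, tool y at yang degrees"""
    s=s or status.state();T=Ro.from_euler('xyz',s["ee_rot"]).as_matrix()
    d=T.T@(np.array(xyz)-s["eef_pos"])/.5
    cur=np.degrees(np.arctan2(T[1,1],T[0,1]));turn=0
    if yang is not None:
        turn=-((yang-cur+90)%180-90)/180
    print("shift",d.round(4),"turn",round(turn,4),"dist",np.linalg.norm(d)*.5,"cur",s["eef_pos"].round(4),round(cur,1))
E
python3 -c "
from h import *
go([*S2W(0,.286),.25],90+YAW)"
```

```text
shift [-0.0374 -0.3817  0.8631] turn -0.1049 dist 0.4722379242504243 cur [0.2166 0.5863 0.2313] 69.7
```

```bash
python3 -m jog '-0.037 -0.382 0.863 -0.105;-0.037 -0.382 0.863 -0.105;-0.037 -0.382 0.863 -0.105;-0.037 -0.382 0.863 -0.105;-0.037 -0.382 0.863 -0.105;-0.037 -0.382 0.863 -0.105;-0.037 -0.382 0.863 -0.105;-0.037 -0.382 0.863 -0.105' -1 60; python3 -m jog '0 0 0 0;0 0 0 0;0 0 0 0'; python3 -c "
from h import *
go([*S2W(0,.286),.25],90+YAW)
p=eyes.snapshot('wrist');cv2.imwrite('pics/w1.png',p['image'])
go([*S2W(0,.286),.122],90+YAW)
C=cloud(p);i=p['image'].astype(int);m=(i[...,2]>100)&(i[...,1]<60)&(i[...,0]<60)&(C[...,2]>.155)&(C[...,2]<.17)
Q=np.array([W2S(c) for c in C[m]]);print(Q.min(0),Q.max(0),Q.mean(0))"
```

```text
t: 2.5
eef_pos: [0.5577, 0.254, 0.2501]
ee_rot: [-0.621, 1.569, -0.649]
wrist_force: [-0.5, 0.5, -0.5]
opening: 0.998
t: 2.88
eef_pos: [0.5541, 0.2592, 0.2498]
ee_rot: [2.259, 1.57, 2.237]
wrist_force: [-0.5, 0.6, -1.1]
opening: 0.997
shift [-0.0004 -0.0029  0.0025] turn 0.001 dist 0.001914997932209589 cur [0.5541 0.2592 0.2498] 88.8
shift [ 0.2557 -0.0029  0.0023] turn 0.0009 dist 0.12783840962001658 cur [0.5542 0.2591 0.2498] 88.8
[-0.04095919  0.28178632] [0.03670519 0.29602691] [-0.0016973   0.28833076]
```

```bash
python3 -m jog '0.08 0 0.002 0;0.16 0 0.002 0;0.22 0 0.002 0;0.256 0 0.002 0;0.256 0 0.002 0;0.256 0 0.002 0'; python3 -m jog '0 0 0 0;0 0 0 0;0 0 0 0;0 0 0 0;0 0 0 0;0 0 0 0;0 0 0 0;0 0 0 0' 1 100; python3 -c "
from h import *
s=status.state();print(W2S(s['eef_pos']))"
```

```text
t: 3.68
eef_pos: [0.5568, 0.2581, 0.1231]
ee_rot: [0.542, 1.569, 0.518]
wrist_force: [-1.2, -0.6, 0.1]
opening: 1.001
t: 4.68
eef_pos: [0.5563, 0.2583, 0.1223]
ee_rot: [1.038, 1.57, 1.015]
wrist_force: [-1.6, 1.6, 5.9]
opening: 0.174
[0.00097216 0.2866461 ]
```

```bash
python3 -m jog '0 0.02 0 0;0 0.04 0 0;0 0.06 0 0;0 0.08 0 0;0 0.1 0 0;0 0.12 0 0;0 0.14 0 0;0 0.14 0 0'; python3 -m jog '0 0 0 0;0 0 0 0'; python3 - <<'E'
from h import *
s=status.state();print(W2S(s['eef_pos']),s['wrist_force'])
p=eyes.snapshot("scene");C=cloud(p);hsv=cv2.cvtColor(p["image"],cv2.COLOR_BGR2HSV).astype(int)
S=(C[...,:2]-O)@M
near=(abs(S[...,0])<.1)&(C[...,2]>.1)
red=near&((hsv[...,0]<8)|(hsv[...,0]>172))&(hsv[...,1]>150)&(S[...,1]>.25)
Q=S[red];print("handle",Q.min(0),Q.max(0),len(Q))
cv2.imwrite("pics/s2.png",cv2.resize(p["image"][130:330,220:520],(750,500)))
E
```

```text
t: 5.68
eef_pos: [0.5581, 0.3261, 0.1223]
ee_rot: [-1.665, 1.569, -1.69]
wrist_force: [-3.1, -3.9, 8.8]
opening: 0.174
t: 5.92
eef_pos: [0.5581, 0.3261, 0.1223]
ee_rot: [-1.615, 1.569, -1.64]
wrist_force: [-3.1, -4.2, 7.9]
opening: 0.174
[0.00110648 0.35438961] [-3.13690986 -4.19149732  7.92244507]
handle [-0.03700378  0.33296006] [0.04130002 0.36260875] 276
```

View pics/s2.png

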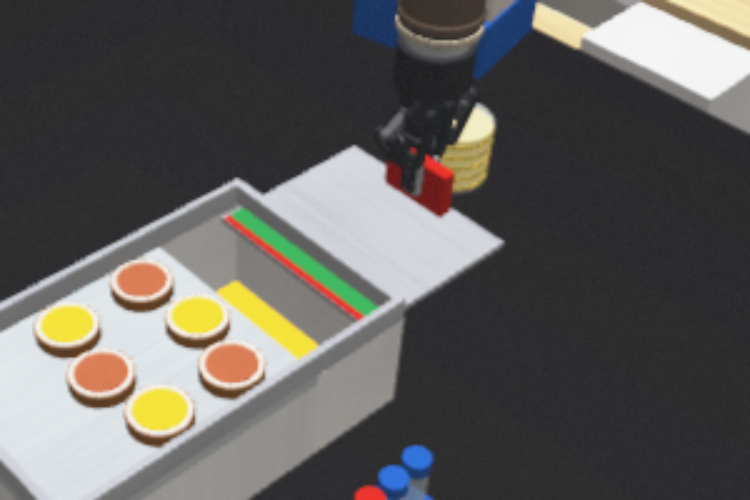

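```bash
python3 -m jog '0 0.006 0 0;0 0.012 0 0;0 0.018 0 0;0 0.024 0 0;0 0.024 0 0;0 0.024 0 0;0 0.024 0 0;0 0.024 0 0'; python3 - <<'E'
from h import *
s=status.state();print(W2S(s['eef_pos']),s['wrist_force'])
p=eyes.snapshot("top");C=cloud(p);hsv=cv2.cvtColor(p["image"],cv2.COLOR_BGR2HSV).astype(int)
cv2.imwrite("pics/t2.png",cv2.resize(p["image"][190:310,150:390],(720,360)))
E
```

```text
t: 6.98
eef_pos: [0.5583, 0.3368, 0.1223]
ee_rot: [-1.767, 1.568, -1.793]
wrist_force: [-4.1, -7.3, 10.1]
opening: 0.173
[0.0011231  0.36510086] [-4.13910396 -7.34944336 10.07839735]
```

View pics/t2.png

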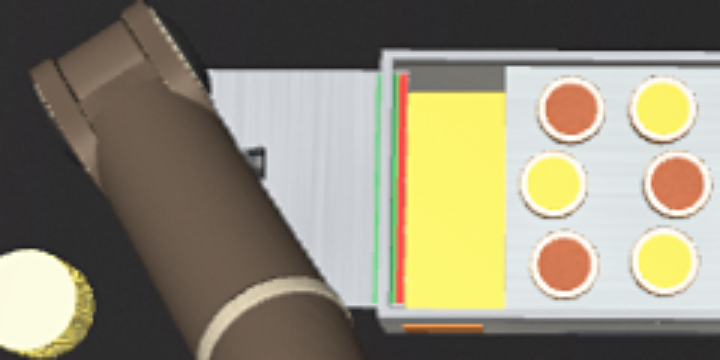

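```bash
python3 -m jog '0 0 0 0;0 0 0 0;0 0 0 0;0 0 0 0' -1; python3 -m jog '-0.1 0 0 0;-0.2 0 0 0;-0.3 0 0 0;-0.34 0 0 0;-0.34 0 0 0'; python3 -c "
from h import *
go([.52,-.1,.28],82)"
```

```text
t: 7.52
eef_pos: [0.558, 0.3397, 0.1216]
ee_rot: [-2.879, 1.571, -2.903]
wrist_force: [-0.2, 0.2, -0.3]
opening: 0.992
t: 8.15
eef_pos: [0.5588, 0.34, 0.2936]
ee_rot: [0.653, 1.567, 0.629]
wrist_force: [-0.2, -0.3, -0.1]
opening: 1.002
shift [ 0.0251 -0.8817 -0.0566] turn 0.0369 dist 0.4419490809824827 cur [0.5588 0.34   0.2936] 88.6
```

```bash
python3 -m jog '0 -0.12 0 0;0.025 -0.88 -0.057 0.037;0.025 -0.88 -0.057 0.037;0.025 -0.88 -0.057 0.037;0.025 -0.88 -0.057 0.037;0.025 -0.88 -0.057 0.037;0.025 -0.88 -0.057 0.037;0.025 -0.88 -0.057 0.037'; python3 -m jog '0 -0.1 0 0;0 -0.2 0 0;0 -0.2 0 0;0 -0.2 0 0' ; python3 - <<'E'
from h import *
s=status.state();print(s['eef_pos'])
p=eyes.snapshot("wrist");C=cloud(p);hsv=cv2.cvtColor(p["image"],cv2.COLOR_BGR2HSV).astype(int)
def rect(P):
    (c,wh,a)=cv2.minAreaRect((P[:,:2]*1000).astype(np.float32));return np.round(c,1),np.round(wh,1),round(a,2),len(P)
z=C[...,2];n=(abs(C[...,0]-.49)<.08)&(abs(C[...,1]+.272)<.08)
g=n&(abs(z-.186)<.006);print("grip",rect(C[g]))
b=n&(abs(z-.126)<.006)&(hsv[...,1]>120);print("base",rect(C[b]))
cv2.imwrite("pics/w2.png",p["image"])
p=eyes.snapshot("top");C=cloud(p);cv2.imwrite("pics/t3.png",p["image"])
for d in eyes.mark_of(p,"dish1"):
    if d["conf"]>.3:print(W2S(ray(p,d["location"],.110)).round(3),round(d["conf"],2))
go([.490,-.272,.146],82)
E
```

```text
t: 9.15
eef_pos: [0.5171, -0.105, 0.2778]
ee_rot: [-2.342, 1.568, -2.49]
wrist_force: [0.3, 1.1, 0.3]
opening: 1.003
t: 9.65
eef_pos: [0.505, -0.1973, 0.2781]
ee_rot: [2.766, 1.569, 2.627]
wrist_force: [0.2, -0.0, 0.0]
opening: 0.999
[ 0.50504816 -0.19732933  0.27811202]
grip (array([ 488.1, -270.3]), array([20.6, 59.6]), 82.1, 2978)
base (array([ 488. , -269.8]), array([27.5, 88.9]), 82.45, 1529)
[ 0.066 -0.038] 0.98
[-0.073  0.056] 0.85
[-0.006 -0.046] 0.83
[-0.069 -0.041] 0.77
[-0.197 -0.059] 0.75
[0.001 0.055] 0.58
shift [ 0.2654 -0.1533 -0.0099] turn 0.0007 dist 0.15333597730603243 cur [ 0.5055 -0.1969  0.2788] 82.1
```

View pics/w2.png

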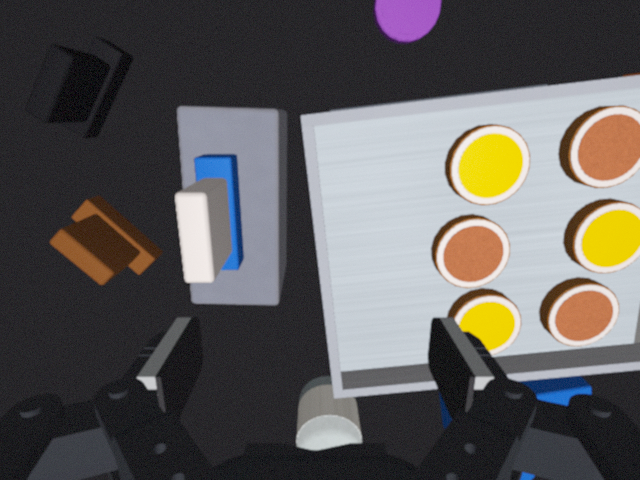

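```bash
python3 -m jog '0 -0.08 -0.01 0;0 -0.151 -0.011 0;0.05 -0.151 -0.011 0;0.12 -0.151 -0.011 0;0.2 -0.151 -0.011 0;0.265 -0.151 -0.011 0;0.265 -0.151 -0.011 0;0.265 -0.151 -0.011 0' ;  python3 -m jog '0 0 0 0;0 0 0 0;0 0 0 0;0 0 0 0;0 0 0 0;0 0 0 0;0 0 0 0;0 0 0 0' 1 110; python3 -m jog '-0.05 0 0 0;-0.1 0 0 0;-0.14 0 0 0;-0.14 0 0 0;-0.14 0 0 0'; python3 - <<'E'
from h import *
p=eyes.snapshot("scene");cv2.imwrite("pics/s3.png",cv2.resize(p["image"][180:400,60:380],(640,440)))
go([*S2W(-.061,-.115),.25],90+YAW)
E
```

```text
t: 10.8
eef_pos: [0.49, -0.2724, 0.1479]
ee_rot: [-0.21, 1.57, -0.349]
wrist_force: [0.9, -0.4, 0.8]
opening: 1.003
t: 11.8
eef_pos: [0.4893, -0.2727, 0.1472]
ee_rot: [0.039, 1.57, -0.101]
wrist_force: [-0.8, 0.8, 6.3]
opening: 0.22
t: 12.42
eef_pos: [0.4887, -0.2722, 0.2157]
ee_rot: [2.836, 1.569, 2.696]
wrist_force: [-0.9, 0.7, -2.3]
opening: 0.222
shift [-0.0688  0.2574 -0.0446] turn -0.0368 dist 0.13508504829745704 cur [ 0.4885 -0.2722  0.2155] 82.0
```

View pics/s3.png

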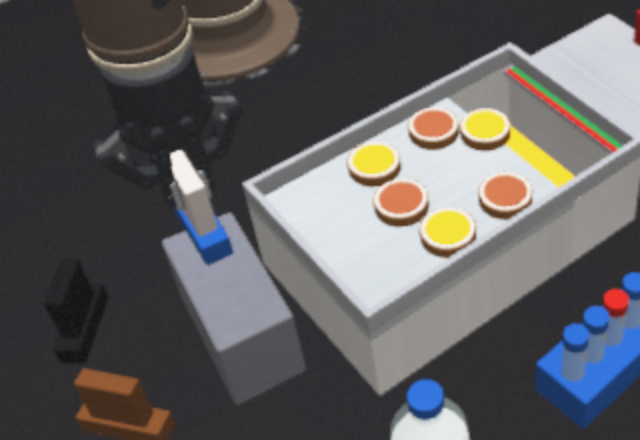

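```bash
python3 -m jog '-0.04 0 0 0;-0.069 0.1 -0.02 -0.02;-0.069 0.2 -0.04 -0.037;-0.069 0.257 -0.045 -0.037;-0.069 0.257 -0.045 -0.037;-0.069 0.257 -0.045 -0.037'; python3 - <<'E'
from h import *
go([*S2W(-.061,-.115),.159],90+YAW)
p=eyes.snapshot("top");C=cloud(p);cv2.imwrite("pics/t4.png",cv2.resize(p["image"][190:310,230:470],(720,360)))
for d in eyes.mark_of(p,"dish1"):
    if d["conf"]>.3:print(W2S(ray(p,d["location"],.110)).round(3),round(d["conf"],2))
hsv=cv2.cvtColor(p["image"],cv2.COLOR_BGR2HSV).astype(int)
p=eyes.snapshot("scene");C=cloud(p);hsv=cv2.cvtColor(p["image"],cv2.COLOR_BGR2HSV).astype(int)
S=(C[...,:2]-O)@M
b=(abs(hsv[...,0]-108)<14)&(hsv[...,1]>120)&(abs(S[...,0]+.06)<.08)&(abs(S[...,1]+.115)<.06)&(C[...,2]>.17)
print("scraper x",S[b].min(0),S[b].max(0),C[b][:,2].min(),C[b][:,2].max())
(c,wh,an)=cv2.minAreaRect((C[b][:,:2]*1000).astype(np.float32));print(W2S(np.array(c)/1000),wh,an)
E
```

```text
t: 13.22
eef_pos: [0.4845, -0.143, 0.2507]
ee_rot: [-2.726, 1.57, -2.751]
wrist_force: [0.8, -0.2, -1.5]
opening: 0.225
shift [0.1834 0.0027 0.0002] turn 0.0 dist 0.09169564028044282 cur [ 0.4845 -0.143   0.2507] 88.6
[-0.071 -0.035] 0.9
[-0.068  0.057] 0.73
[-0.03   0.094] 0.73
[0.067 0.044] 0.73
[ 0.07  -0.032] 0.68
[ 0.003 -0.046] 0.65
[-0.211 -0.063] 0.65
[-0.043 -0.24 ] 0.31
scraper x [-0.10699802 -0.14048033] [-0.01468758 -0.10355849] 0.20642058193447077 0.2653068261230702
[-0.05982675 -0.12509175] (93.31563568115234, 31.288183212280273) 11.795357704162598
```

View pics/t4.png

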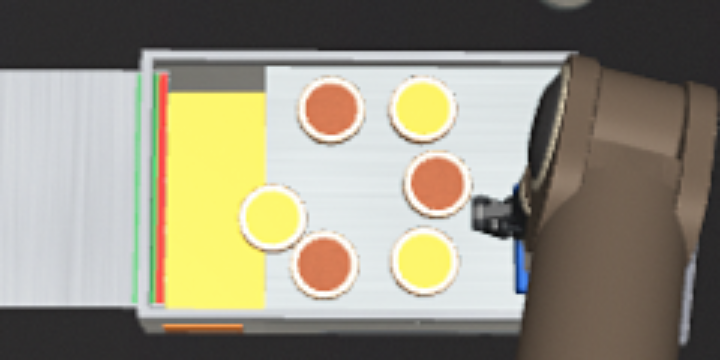

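```bash
python3 -m jog '0.06 0 0 0;0.12 0 0 0;0.165 0 0 0;0.18 0 0 0;0.183 0 0 0;0.183 0 0 0;0.183 0 0 0'; python3 -m jog '0 0.03 0 0;0 0.06 0 0;0 0.09 0 0;0 0.12 0 0;0 0.15 0 0;0 0.18 0 0;0 0.21 0 0;0 0.24 0 0'; python3 - <<'E'
from h import *
s=status.state();print(W2S(s['eef_pos']),s['wrist_force'])
go([*S2W(-.061,.135),.159],90+YAW)
p=eyes.snapshot("scene");cv2.imwrite("pics/s5.png",cv2.resize(p["image"][180:360,160:430],(720,480)))
E
```

```text
t: 14.25
eef_pos: [0.4853, -0.1424, 0.1606]
ee_rot: [-0.04, 1.569, -0.064]
wrist_force: [0.0, -0.0, -1.0]
opening: 0.219
t: 15.25
eef_pos: [0.4877, -0.0213, 0.1598]
ee_rot: [0.377, 1.571, 0.353]
wrist_force: [-0.0, -0.4, -0.1]
opening: 0.223
[-0.06072005  0.00545931] [-0.00431582 -0.35510753 -0.1055453 ]
shift [ 0.0016  0.2591 -0.0004] turn 0.0002 dist 0.12954341880809572 cur [ 0.4877 -0.0213  0.1598] 88.6
```

View pics/s5.png

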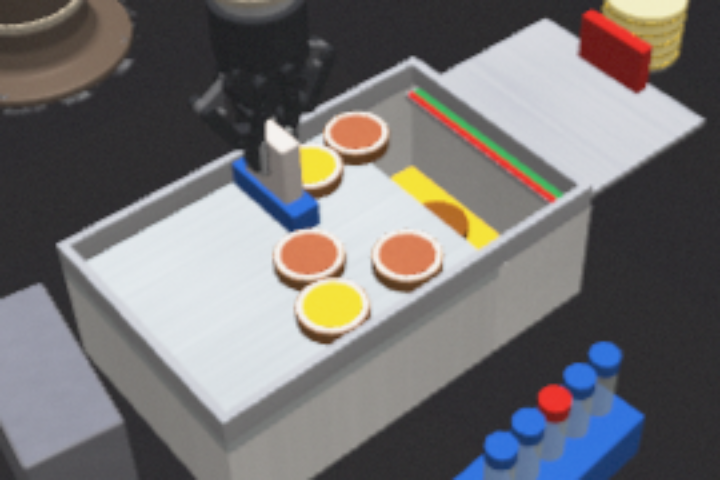

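```bash
python3 -m jog '0.001 0.03 0 0;0.001 0.06 0 0;0.001 0.09 0 0;0.001 0.12 0 0;0.001 0.15 0 0;0.001 0.18 0 0;0.001 0.21 0 0;0.001 0.24 0 0';python3 -m jog '0 0.03 0 0;0 0.03 0 0;0 0.03 0 0;0 0.03 0 0'; python3 - <<'E'
from h import *
s=status.state();print(W2S(s['eef_pos']),s['wrist_force'])
p=eyes.snapshot("scene");cv2.imwrite("pics/s6.png",cv2.resize(p["image"][180:360,160:430],(720,480)))
for d in eyes.mark_of(p,"dish1"):
    if d["conf"]>.3:print(W2S(ray(p,d["location"],.110)).round(3),round(d["conf"],2))
E
```

```text
t: 16.3
eef_pos: [0.4906, 0.0987, 0.1593]
ee_rot: [0.172, 1.571, 0.148]
wrist_force: [-0.2, -0.3, -0.9]
opening: 0.222
t: 16.8
eef_pos: [0.4909, 0.1119, 0.1593]
ee_rot: [-1.618, 1.571, -1.643]
wrist_force: [-1.2, 0.4, -1.7]
opening: 0.22
[-0.06076676  0.13867677] [-1.20086259  0.41624775 -1.70558286]
[0.073 0.048] 0.89
[ 0.068 -0.041] 0.88
[ 0.006 -0.015] 0.8
[0.048 0.098] 0.55
[-0.007  0.096] 0.42
[-0.016  0.084] 0.41
[-0.048  0.425] 0.4
```

View pics/s6.png

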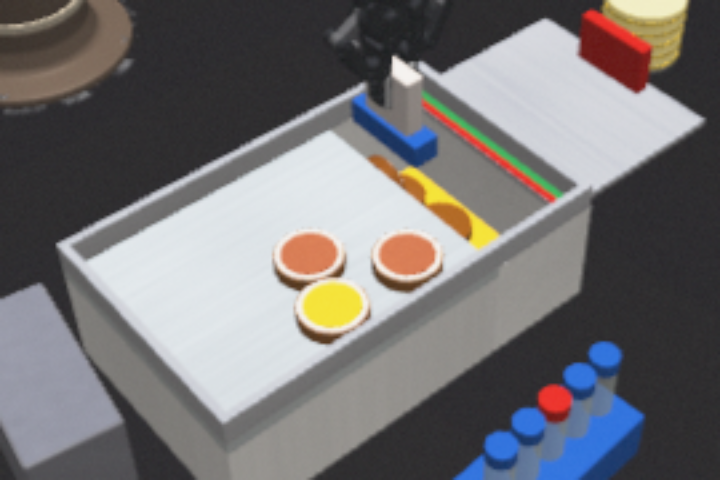

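```bash
python3 -m jog '-0.08 0 0 0;-0.13 0 0 0;-0.13 -0.1 0.05 0;-0.13 -0.2 0.1 0;-0.13 -0.3 0.16 0;-0.13 -0.4 0.22 0;-0.13 -0.507 0.242 0;-0.13 -0.507 0.242 0'; python3 -m jog '0 0 0 0;0.05 0 0 0;0.1 0 0 0;0.125 0 0 0;0.13 0 0 0;0.13 0 0 0'; python3 - <<'E'
from h import *
s=status.state();print(W2S(s['eef_pos']),s['wrist_force'])
go([*S2W(.061,.135),.159],90+YAW)
E
```

```text
t: 17.9
eef_pos: [0.6051, -0.1504, 0.224]
ee_rot: [-1.688, 1.567, -1.72]
wrist_force: [-0.8, 0.2, -0.8]
opening: 0.225
t: 18.65
eef_pos: [0.6063, -0.1434, 0.16]
ee_rot: [0.014, 1.57, -0.009]
wrist_force: [0.6, -0.5, -1.1]
opening: 0.216
[ 0.06076217 -0.11370554] [ 0.57807965 -0.53010316 -1.09521095]
shift [0.002  0.4974 0.001 ] turn 0.0003 dist 0.24870756055010437 cur [ 0.6063 -0.1434  0.16  ] 88.7
```

```bash
python3 -m jog '0 0.03 0 0;0 0.06 0 0;0 0.09 0 0;0 0.12 0 0;0 0.15 0 0;0 0.18 0 0;0 0.21 0 0;0 0.24 0 0';python3 -m jog '0 0.03 0 0;0 0.06 0 0;0 0.09 0 0;0 0.12 0 0;0 0.15 0 0;0 0.18 0 0;0 0.21 0 0;0 0.24 0 0'; python3 -m jog '0 0.03 0 0;0 0.03 0 0;0 0.03 0 0;0 0.03 0 0'; python3 - <<'E'
from h import *
s=status.state();print(W2S(s['eef_pos']),s['wrist_force'])
p=eyes.snapshot("scene");cv2.imwrite("pics/s7.png",cv2.resize(p["image"][180:360,160:430],(720,480)))
for d in eyes.mark_of(p,"dish1"):
    if d["conf"]>.3:print(W2S(ray(p,d["location"],.110)).round(3),round(d["conf"],2))
E
```

```text
t: 19.65
eef_pos: [0.6087, -0.0227, 0.1593]
ee_rot: [-0.556, 1.571, -0.58]
wrist_force: [0.1, -0.8, -0.7]
opening: 0.219
t: 20.65
eef_pos: [0.6115, 0.0973, 0.1593]
ee_rot: [1.86, 1.571, 1.836]
wrist_force: [0.3, 0.4, -0.9]
opening: 0.222
t: 21.15
eef_pos: [0.612, 0.1103, 0.1593]
ee_rot: [-1.441, 1.57, -1.466]
wrist_force: [-0.5, -0.9, -0.6]
opening: 0.217
[0.06027668 0.14001388] [-0.46007265 -0.86049173 -0.63126467]
[-0.019  0.108] 0.61
[0.046 0.099] 0.6
```

View pics/s7.png

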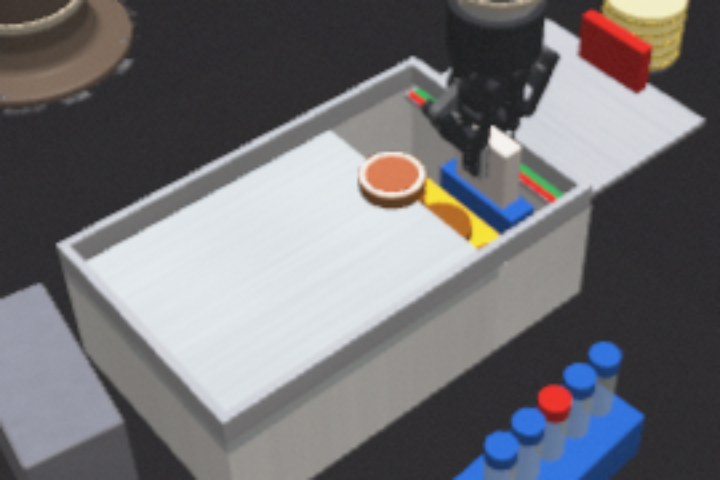

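```bash
python3 -m jog '-0.08 0 0 0;-0.13 0 0 0;-0.13 -0.1 -0.02 0;-0.13 -0.2 -0.08 0;-0.13 -0.235 -0.16 0;-0.13 -0.235 -0.16 0;-0.13 -0.235 -0.16 0;-0.13 -0.235 -0.16 0'; python3 -m jog '0.05 0 0 0;0.1 0 0 0;0.125 0 0 0;0.13 0 0 0;0.13 0 0 0;0.13 0.03 0 0;0.13 0.06 0 0;0.13 0.09 0 0';python3 -m jog '0 0.03 0 0;0 0.06 0 0;0 0.09 0 0;0 0.12 0 0;0 0.15 0 0;0 0.17 0 0;0 0.17 0 0;0 0.17 0 0';  python3 - <<'E'
from h import *
s=status.state();print(W2S(s['eef_pos']),s['wrist_force'])
p=eyes.snapshot("scene");cv2.imwrite("pics/s8.png",p["image"][180:360,160:430])
E
python3 -m jog '-0.1 0 0 0;-0.2 0 0 0;-0.2 -0.1 0 0;-0.2 -0.2 0 0;-0.2 -0.3 0 0;-0.2 -0.4 0 0;-0.2 -0.5 0 0;-0.2 -0.5 0 0';python3 - <<'E'
from h import *
s=status.state()
go([.489,-.271,.25],82.2)
ims=[cv2.imread("pics/s8.png")]
for n in("scene","top"):
    p=eyes.snapshot(n);im=p["image"];ims.append(im[180:360,160:430] if n=="scene" else cv2.resize(im[190:310,230:410],(270,180)))
    C=cloud(p);S=(C[...,:2]-O)@M;m=(abs(S[...,0])<.105)&(S[...,1]>.105)&(S[...,1]<.185)&(C[...,2]>.01)&(C[...,2]<.13)
    print(n,np.percentile(C[m][:,2],[50,90,99,100]))
cv2.imwrite("pics/m9.png",cv2.resize(np.vstack(ims),None,fx=1.1,fy=1.1))
E
```

```text
t: 22.25
eef_pos: [0.53, -0.0035, 0.2243]
ee_rot: [0.16, 1.57, 0.137]
wrist_force: [-1.0, -0.4, -0.3]
opening: 0.223
t: 23.25
eef_pos: [0.5303, 0.0425, 0.1596]
ee_rot: [0.704, 1.57, 0.681]
wrist_force: [-0.4, -0.6, -1.4]
opening: 0.222
t: 24.25
eef_pos: [0.5322, 0.125, 0.1592]
ee_rot: [-1.786, 1.57, -1.811]
wrist_force: [0.9, -0.1, -0.9]
opening: 0.218
[-0.01980231  0.15278763] [ 0.8901811  -0.095381   -0.86448545]
t: 25.3
eef_pos: [0.5251, -0.1299, 0.2597]
ee_rot: [-1.387, 1.569, -1.419]
wrist_force: [-1.1, 0.6, -1.2]
opening: 0.219
shift [ 0.0199 -0.2843 -0.0629] turn 0.033 dist 0.145920808908859 cur [ 0.5251 -0.1299  0.2597] 88.1
scene [0.02365227 0.07970788 0.08192095 0.08262574]
top [0.0224824  0.06255527 0.08252735 0.09106145]
```

View pics/m9.png

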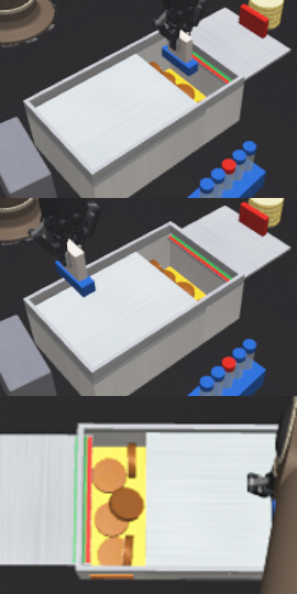

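```bash
python3 -m jog '0.02 -0.1 -0.02 0.01;0.02 -0.2 -0.05 0.02;0.02 -0.284 -0.06 0.033;0.02 -0.284 -0.06 0.033;0.02 -0.284 -0.06 0.033;0.06 -0.284 -0.06 0.033;0.1 -0.284 -0.06 0.033;0.14 -0.284 -0.06 0.033'; python3 - <<'E'
from h import *
go([.491,-.270,.149],82.2)
p=eyes.snapshot("scene");cv2.imwrite("pics/s10.png",cv2.resize(p["image"][240:400,90:290],(600,480)))
E
```

```text
t: 26.4
eef_pos: [0.4938, -0.2629, 0.1886]
ee_rot: [1.495, 1.57, 1.371]
wrist_force: [-0.6, 0.6, -2.2]
opening: 0.224
shift [ 0.0791 -0.0148 -0.0039] turn 0.004 dist 0.040293232207711104 cur [ 0.4938 -0.2629  0.1886] 82.9
```

View pics/s10.png

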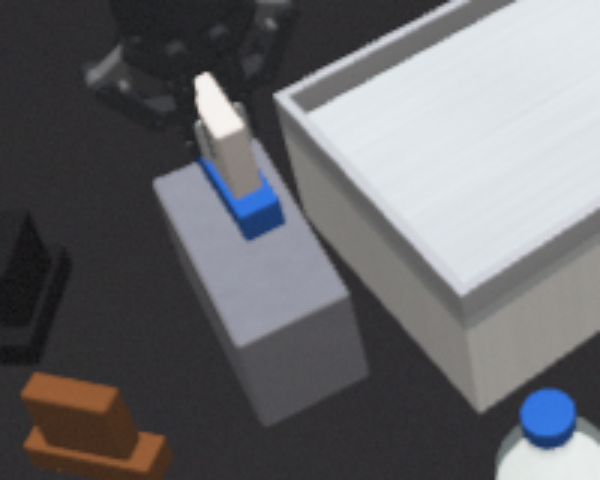

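```bash
python3 -m jog '0 0 0 0;0 0 0 0;0 0 0 0'; python3 -c "
from h import *
go([.491,-.270,.149],82.2)"
```

```text
t: 26.82
eef_pos: [0.4934, -0.2654, 0.1901]
ee_rot: [-0.061, 1.569, -0.189]
wrist_force: [-0.9, -0.6, -0.8]
opening: 0.219
shift [ 0.0823 -0.0097 -0.0037] turn 0.0029 dist 0.04146015778358257 cur [ 0.4934 -0.2654  0.1901] 82.7
```

```bash
python3 -m jog '0.04 -0.01 -0.004 0.003;0.07 -0.01 -0.004 0.003;0.08 -0.01 -0.004 0.003;0.083 -0.01 -0.004 0.003;0.083 -0.01 -0.004 0.003;0.083 -0.01 -0.004 0.003'; python3 -m jog '0.002 0 0 0;0.004 0 0 0;0.004 0 0 0;0.004 0 0 0'
```

```text
t: 27.58
eef_pos: [0.4906, -0.2703, 0.1482]
ee_rot: [-0.148, 1.57, -0.285]
wrist_force: [-0.2, -0.5, -1.3]
opening: 0.221
t: 28.08
eef_pos: [0.4906, -0.2703, 0.1472]
ee_rot: [0.305, 1.569, 0.168]
wrist_force: [-3.6, 2.1, 11.2]
opening: 0.216
```

Contact at the expected height; release and check.

```bash
python3 -m jog '0 0 0 0;0 0 0 0;0 0 0 0;0 0 0 0;0 0 0 0' -1; python3 -m jog '-0.06 0 0 0;-0.12 0 0 0;-0.2 0 0 0;-0.28 0 0 0;-0.28 0 0 0;-0.28 0 0 0'; python3 - <<'E'
from h import *
p=eyes.snapshot("wrist");C=cloud(p);hsv=cv2.cvtColor(p["image"],cv2.COLOR_BGR2HSV).astype(int)
def rect(P):
    (c,wh,a)=cv2.minAreaRect((P[:,:2]*1000).astype(np.float32));return np.round(c,1),np.round(wh,1),round(a,2),len(P)
z=C[...,2];n=(abs(C[...,0]-.49)<.08)&(abs(C[...,1]+.272)<.08)
g=n&(abs(z-.186)<.006);print("grip",rect(C[g]),C[g].mean(0))
b=n&(abs(z-.126)<.006)&(hsv[...,1]>120);print("base",rect(C[b]))
p=eyes.snapshot("scene");cv2.imwrite("pics/s11.png",p["image"])
go([*S2W(0,.22),.30],90+YAW)
E
```

```text
t: 28.7
eef_pos: [0.4902, -0.2702, 0.1457]
ee_rot: [2.999, 1.571, 2.862]
wrist_force: [0.7, -0.6, -0.4]
opening: 1.001
t: 29.45
eef_pos: [0.49, -0.2699, 0.2852]
ee_rot: [2.489, 1.57, 2.352]
wrist_force: [-0.7, 0.8, -0.8]
opening: 0.997
grip (array([ 489.3, -269.3]), array([19.9, 59.6]), 81.35, 2667) [ 0.4875244  -0.2692256   0.18547631]
base (array([ 488. , -268.9]), array([27.3, 86.7]), 81.94, 1015)
shift [-3.040e-02  9.319e-01  6.000e-04] turn -0.0358 dist 0.46617555305847563 cur [ 0.4897 -0.2698  0.2846] 82.2
```

```bash
python3 -m jog '-0.03 0.1 0 0;-0.03 0.932 0 -0.036;-0.03 0.932 0 -0.036;-0.03 0.932 0 -0.036;-0.03 0.932 0 -0.036;-0.03 0.932 0 -0.036;-0.03 0.932 0 -0.036;-0.03 0.932 0 -0.036'; python3 -m jog '0 0 0 0;0 0.15 0 0;0 0.25 0 0;0 0.25 0 0;0 0.25 0 0;0 0.25 0 0'; python3 - <<'E'
from h import *
p=eyes.snapshot('wrist');C=cloud(p);i=p['image'].astype(int);m=(i[...,2]>100)&(i[...,1]<60)&(i[...,0]<60)&(C[...,2]>.155)&(C[...,2]<.17)
Q=(C[m][:,:2]-O)@M;print(Q.min(0),Q.max(0),Q.mean(0))
go([*S2W(0,.366),.122],90+YAW)
E
```

```text
t: 30.55
eef_pos: [0.5531, 0.195, 0.2992]
ee_rot: [-3.02, 1.568, -3.041]
wrist_force: [0.2, -0.2, 0.2]
opening: 0.999
t: 31.3
eef_pos: [0.5575, 0.314, 0.3007]
ee_rot: [-1.562, 1.57, -1.589]
wrist_force: [1.1, -1.1, -0.1]
opening: 1.004
[-0.04066733  0.35780838] [0.03634696 0.37315271] [3.38966659e-04 3.64436109e-01]
shift [ 0.3578  0.047  -0.0019] turn -0.0007 dist 0.18044742985692702 cur [0.5575 0.3143 0.3009] 88.5
```

```bash
python3 -m jog '0 0.047 0 0;0.1 0.047 -0.002 0;0.2 0.047 -0.002 0;0.28 0.047 -0.002 0;0.34 0.047 -0.002 0;0.358 0.047 -0.002 0;0.358 0.047 -0.002 0;0.358 0.047 -0.002 0'; python3 -m jog '0 0 0 0;0 0 0 0;0 0 0 0;0 0 0 0;0 0 0 0;0 0 0 0;0 0 0 0;0 0 0 0' 1 100; python3 -m jog '0 -0.02 0 0;0 -0.045 0 0;0 -0.07 0 0;0 -0.095 0 0;0 -0.12 0 0;0 -0.145 0 0;0 -0.165 0 0;0 -0.165 0 0'; python3 -c "
from h import *
s=status.state();print(W2S(s['eef_pos']),s['wrist_force'])"
```

```text
t: 32.35
eef_pos: [0.5573, 0.3407, 0.1234]
ee_rot: [0.709, 1.568, 0.685]
wrist_force: [0.6, 0.7, -0.6]
opening: 1.005
t: 33.35
eef_pos: [0.5565, 0.3389, 0.1222]
ee_rot: [-1.828, 1.57, -1.853]
wrist_force: [-2.5, -4.3, 5.8]
opening: 0.174
t: 34.35
eef_pos: [0.5544, 0.2591, 0.1222]
ee_rot: [1.324, 1.568, 1.301]
wrist_force: [-1.1, 4.5, 1.5]
opening: 0.175
[-0.00089744  0.28738931] [-1.11469506  4.49189149  1.47107278]
```

```bash
python3 -m jog '0 -0.01 0 0;0 -0.02 0 0;0 -0.026 0 0;0 -0.03 0 0;0 -0.034 0 0;0 -0.034 0 0;0 -0.034 0 0'; python3 -c "
from h import *
s=status.state();print(W2S(s['eef_pos']),s['wrist_force'])"
```

```text
t: 35.22
eef_pos: [0.5542, 0.2496, 0.1223]
ee_rot: [1.264, 1.56, 1.246]
wrist_force: [4.2, 24.2, -7.2]
opening: 0.176
[-0.00087353  0.27786877] [ 4.21645306 24.19732497 -7.1645656 ]
```

```bash
python3 -m jog '0 -0.006 0 0;0 -0.01 0 0;0 -0.01 0 0'; python3 -m jog '0 0.012 0 0;0 0.012 0 0;0 0.012 0 0;0 0.012 0 0' 0.2; python3 -m jog '-0.08 0 0 0;-0.16 0 0 0;-0.25 0 0 0;-0.35 0 0 0;-0.35 0.2 0 0;-0.35 0.2 0 0;-0.35 0.2 0 0'; python3 - <<'E'
from h import *
for n in("top","scene"):
    p=eyes.snapshot(n);C=cloud(p);hsv=cv2.cvtColor(p["image"],cv2.COLOR_BGR2HSV).astype(int)
    S=(C[...,:2]-O)@M;near=(abs(S[...,0])<.1)&(C[...,2]>.1)
    grn=near&(abs(hsv[...,0]-65)<18)&(hsv[...,1]>100);v,u=np.where(grn)
    if len(u):
        Y=np.array([W2S(ray(p,(i,j),.109)) for i,j in zip(u,v)]);print("green y",np.percentile(Y[:,1],[2,50,98]).round(4))
    red=near&((hsv[...,0]<8)|(hsv[...,0]>172))&(hsv[...,1]>150)&(S[...,1]>.23)
    if red.any(): print("handle",S[red].min(0),S[red].max(0),S[red&(C[...,2]>.155)].mean(0))
    st=(C[...,0]>.38)&(C[...,0]<.60)&(C[...,1]>-.36)&(S[...,1]<-.182);g=st&(C[...,2]>.178);print("grip",C[g].mean(0))
    for th in("bottle","tube_rack","dish_stack"):
        for r in eyes.mark_of(p,th)[:1]:print(th,np.round(r["location"]))
    cv2.imwrite(f"pics/f_{n}.png",p["image"])
E
```

```text
t: 35.6
eef_pos: [0.5543, 0.2497, 0.1223]
ee_rot: [1.255, 1.554, 1.24]
wrist_force: [8.0, 37.5, -13.0]
opening: 0.176
t: 36.1
eef_pos: [0.5543, 0.2405, 0.1218]
ee_rot: [-1.471, 1.57, -1.496]
wrist_force: [-0.3, 0.7, 0.2]
opening: 0.398
t: 36.98
eef_pos: [0.5552, 0.3448, 0.296]
ee_rot: [2.639, 1.569, 2.62]
wrist_force: [-0.4, -0.9, -0.1]
opening: 0.405
green y [0.1113 0.1194 0.1277]
handle [-0.04089031  0.26628675] [0.03773033 0.28312188] [-0.00058006  0.27458249]
grip [ 0.49098122 -0.27158038  0.18573813]
bottle [418. 182.]
tube_rack [339. 178.]
dish_stack [163. 291.]
green y [0.1134 0.1218 0.1304]
handle [-0.04243994  0.26634918] [0.04023147 0.28509237] [0.00214997 0.2745092 ]
grip [ 0.49300738 -0.27200518  0.18636511]
bottle [277. 421.]
tube_rack [366. 361.]
dish_stack [401. 198.]
```

View pics/f_scene.png

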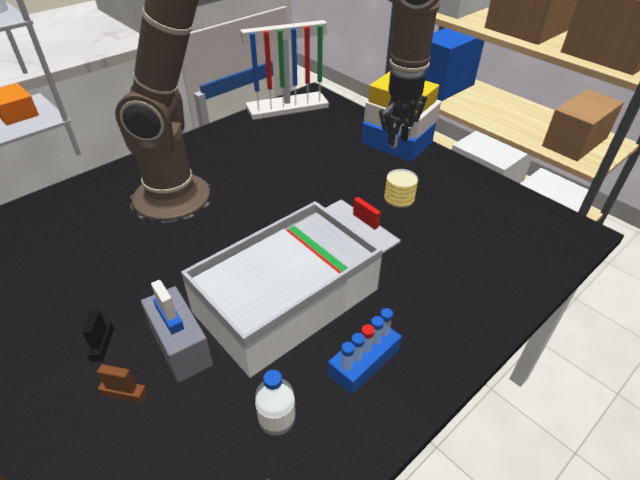

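```bash
python3 -c "
from h import *
print(workorder.close_job())"
```

```text
the job is handed in; nothing more can be done
None
```

The job is handed in at about 37 s on the robot clock. The hand-in reports no verdict.

- **Gate opening:** I pulled the gate by its handle from about 11 mm ajar to about 90 mm. The picture showed green outside the end wall and the red stripe still inside.
- **Dishes:** Three full sweeps cleared the deck, and all six dishes fell into the chute. The arm did not touch them in any picture. One dish was knocked aside before the first sweep. The top view showed all six in the chute, two of them standing on edge, with the highest point at about 83–91 mm, below the gate.
- **Scraper:** It stands upright on its stand, centred at about (0.489, -0.269), roughly 6 mm from the stand's centre. Its top is at 0.186 m, as expected.
- **Gate closing:** I pushed it against its stop at up to about 38 N. Both cameras then put the handle at station y 0.2745, against 0.275 for home, and the green edge at 0.128–0.130.
- **Other objects:** The bottle, tube rack and clean dishes were found within about 3 pixels of where they started, which is within the network's own scatter. The arm ended raised and clear of everything.

One reading disagreed: while still gripping the handle, the tool read 0.278 at the stop, about 3 mm more than the cameras. This is within what arm flex and calibration would explain, and still inside the 6 mm allowance.

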